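Gauge the gap under the infeed's height gate

ROBOT

A 7-joint arm with a two-finger parallel gripper is mounted at the origin on a cart in front of the work surface, level with it; the furniture and walls round the work are solid. World frame = base frame: x ahead of the robot, y to its left, z up, the work surface at z = 0. Lengths are in mm, angles in rad, forces in N, time in s.
With the tool pointing down it reaches from about 425 to 950 mm from the base axis. Payload 4.7 kg.
Tool frame: the origin (TCP) lies midway between the tips of the shut fingers; the grasp point (between the pads) lies 19 mm behind it (pinch_z is the distance from the TCP to the grasp point, in mm); z points along the fingers, x is the direction in which the jaws open and shut, and the axes are right-handed (so a half turn about z gives the same grasp; the last joint's range is limited). The gripper opens to 87 mm and grips with 3 to 60 N. Pads are 19 mm wide; open, the fingers measure 117 mm over their backs; the gripper's body (75 mm by 190 mm) begins 51 mm behind the grasp point.
Start: joints at [-1.341, 0.469, -0.049, 1.532, 0.024, 1.141, -0.082], TCP at [172.704, 652.551, 222.573] pointing down, gripper open.
Joint ranges: [-2.59, 2.59], [-0.33, 1.99], [-1.39, 1.29], [0.1, 2.45], [-1.04, 4.18], [0.21, 1.99], [-2.66, 2.66]. Speed limits (rad/s): [2.57, 2.57, 3.14, 3.14, 3.14, 3.14, 3.14].

INTERFACE

Orientations are given as a rotation vector (axis times angle).
In Python, from bench import get_state, get_image, calibration, sign_off, look_for, pinch_z gives the robot as it stands.
- The arm moves only by the shell command python3 -m pendant 'ROWS' [FORCE]. ROWS is JSON, a list of rows, each an object with "hand": the closure, from 0 (fully open) to 1 (shut); "slide": the shift along the tool's x, y, z in m, a list of three; "roll": the turn about the tool's z in rad. A call has 1 to 20 rows; each row is the pose to reach, as a shift and turn from the pose measured when the call began, along the tool's axes at that moment; what a row does not reach only later rows make up. A row lasts 1/10 s, in which the tool goes at most 50 mm and 8.59 degrees, less where a joint would pass 70% of its speed; a pose out of reach is approached as far as the arm can. A call with a gripper value outside its range is refused whole. The fingers move at their own pace and stop on an object; FORCE is the grip in N (left out, the last holds). Time passes only in rows, so rows that repeat a pose let the fingers close. It gives the time, the measured TCP pose, the force and the opening at its end, in the units of the state.
- get_state(): the state, without advancing time (a new reading comes with each control period).
- get_image(name): name is "side" or "top"; returns the picture (480x640x3 uint8, red, green, blue); there is no depth.
- calibration(name): a dict with "K" (3x3 intrinsics, pixels), "dist" ([k1, k2, p1, p2, k3] as OpenCV has them; the pictures are not rectified), "xyz" and "rotation" of the camera in the world. Camera axes: x right, y up, looking along -z (the intrinsics and any distortion apply to the point x, -y, -z); pixel columns grow to the right and rows downward; lengths in mm; the calibration is good to about 2 mm. A picture is of the moment at which its call begins. calibration takes no time and is no camera call.
- sign_off(): hands the job in, once; it reports no verdict.
Trained networks look in the newest picture that a camera, given by its name, has taken for a name from the list of things; names that differ only in an ending like _2 or _b are one class to them, and where a whole thing is asked for, a point or a joint stands for the part that bears it (a point fixed in the world has none). Each returns a list of dicts, best first, with "p" (0 to 1); they miss things now and then, are a little off and sometimes report something else, mostly with a low value. They report only what shows in the picture. A call takes as long as a camera call. They do not tell look-alikes from the thing itself.
- look_for(thing, camera): "at" ([x, y, z] in mm, in the coordinates of the camera as it stood for that picture, good to about 4 mm: the middle of the surface that is visible of it).
The state is a dict: "t": time; "joint_positions": joint angles; "joint_vel": joint speeds; "tau": joint torques, N m; "position": TCP position; "orientation": TCP orientation; "ft_force": force on the tool from outside, world axes, zero at the start; "ft_torque": the same for the moment, N m; "finger_gap": finger opening in mm.
Only numpy, scipy, OpenCV 4.12 (cv2) and the standard library are available. Lean on these libraries where they do the work, as an engineer would, in place of code of your own. Each camera call takes 0.05 s, during which the arm holds its last target.

TASK

The height gate of the packing infeed was reset and nobody noted its gap: swing the gate bar fully down into its stop fork, then slide the gauge leaves under it along their lanes, one at a time from the thinnest up, pushing each one that goes until its tab meets the bar. Stop at the first leaf that binds: press it firmly against the bar, but do not force it. Leave everything standing like that so that the gap can be read off, the bar down and any thicker leaves untouched where they lay.

Things in the scene. Friction and masses are not known exactly. Their poses are not given: they have to be found in the camera images.
- infeed: steel infeed bed fixed on the table (place and heading vary): plate 200 mm long (x = feeding direction, away from the robot), 196 mm wide (y left), top 20 mm above the table. Origin: centre of its underside. Four lanes along x, centred at y = +69, +23, -23, -69 mm, 40 mm wide, between black rails 6 mm wide and 8 mm high (x = -94 to +2 mm). Apart from the raised bar nothing on it stands over 70 mm
- gate_line (a point): fixed point on the bed's top, mid-width, under the near (robot-side) face of the lowered gate bar: x = +12 mm, y = 0, z = +20 mm of the infeed; same axes. The lowered bar crosses all lanes along y, 14 mm thick (x = 0 to +14 mm from here). Its pivot block (left) and stop fork (right) stand outside the lanes, at y = +122 and -122 mm
- gate_head: the gate: grey pivot block (left) and stop fork (right) with the aluminium bar they carry, clamped on two posts of the bed at a height that differs from run to run. Origin: mid-width between the two, at the height of the hinge axis, over the middle of the bar's 14 mm thickness
- gate_bar (a joint): the gate bar's hinge, rad: 0 = fully down in its stop fork, level; grows as the grip end is raised. Starts at 0.35 to 0.7. Friction holds it wherever it is left; some 2 to 5 N down on the grip lowers it. Once down, its straight lower edge leaves the same gap over all four lanes, between 5 and 12.5 mm, different in every run
- bar_hinge (a point): point on the bar's hinge axis, in the pivot block left of the lanes; the axis runs along the infeed's x. The bar reaches from here 250 mm towards the infeed's -y, then comes its grip
- bar_grip (a point): top of the black round grip (22 mm across, 78 mm long) on the free right-hand end of the bar: 290 mm along the bar from the hinge axis, 11 mm above the bar's middle line; moves with the bar
- leaf_4: loose gauge leaf, 4 mm thick, yellow tab: aluminium plate 75 mm long (x, tail to nose), 36 mm wide, flat in one of the lanes (which one varies), nose 10 to 30 mm short of the bar. Origin: centre of underside. Upright tab at the tail, 30 mm wide, x = -37.5 to -29.5 mm, top 36 mm up; push its back. Origin is 37.5 mm short of gate_line when the nose meets the bar, 29.5 mm past it when the tab does
- leaf_7: loose gauge leaf, 7 mm thick, green tab: aluminium plate 75 mm long (x, tail to nose), 36 mm wide, flat in one of the lanes (which one varies), nose 10 to 30 mm short of the bar. Origin: centre of underside. Upright tab at the tail, 30 mm wide, x = -37.5 to -29.5 mm, top 36 mm up; push its back. Origin is 37.5 mm short of gate_line when the nose meets the bar, 29.5 mm past it when the tab does
- leaf_10: loose gauge leaf, 10 mm thick, blue tab: aluminium plate 75 mm long (x, tail to nose), 36 mm wide, flat in one of the lanes (which one varies), nose 10 to 30 mm short of the bar. Origin: centre of underside. Upright tab at the tail, 30 mm wide, x = -37.5 to -29.5 mm, top 36 mm up; push its back. Origin is 37.5 mm short of gate_line when the nose meets the bar, 29.5 mm past it when the tab does
- leaf_13: loose gauge leaf, 13 mm thick, red tab: aluminium plate 75 mm long (x, tail to nose), 36 mm wide, flat in one of the lanes (which one varies), nose 10 to 30 mm short of the bar. Origin: centre of underside. Upright tab at the tail, 30 mm wide, x = -37.5 to -29.5 mm, top 36 mm up; push its back. Origin is 37.5 mm short of gate_line when the nose meets the bar, 29.5 mm past it when the tab does
There are look-alikes about, which are no part of the job. Leave any pink look-alike of the leaf_13 alone.

How it is judged (in metres and radians):
On the way, in this order (a step that is already met when the one before it is completed fails the run):
1. the gate bar is fully down (value of joint gate_bar below 0.02 rad), for 0.2 s.
2. the thinnest leaf is under the bar, its tab against it (value of joint gate_bar below 0.02 rad and x of leaf_4 in the frame of infeed above 0.036 m), for 0.1 s.
3. the first leaf that binds is pressed against the bar, every thinner one being home (((x of leaf_4 in the frame of infeed above 0.036 m and x of leaf_7 in the frame of infeed between -0.0335 and 0.027 m and distance of each of leaf_10, leaf_13 from where it was at the start of the episode below 0.012 m and contact force between leaf_7 and gate_head above 1.5 N) or (x of each of leaf_4, leaf_7 in the frame of infeed above 0.036 m and x of leaf_10 in the frame of infeed between -0.0335 and 0.027 m and distance of leaf_13 from where it was at the start of the episode below 0.012 m and contact force between leaf_10 and gate_head above 1.5 N) or (x of each of leaf_4, leaf_7, leaf_10 in the frame of infeed above 0.036 m and x of leaf_13 in the frame of infeed between -0.0335 and 0.027 m and contact force between leaf_13 and gate_head above 1.5 N))).
At the end, for the whole second after the job is handed in: Bar down (within 0.02 rad). Every leaf thinner than the one that bound is under the bar, tab within 5 mm of it. The leaf that bound has its nose at the bar (at most 8 mm short) and is not home. Thicker leaves lie within 12 mm of their start. All at rest (value of joint gate_bar below 0.02 rad and ((x of leaf_4 in the frame of infeed above 0.036 m and x of leaf_7 in the frame of infeed between -0.0335 and 0.027 m and distance of each of leaf_10, leaf_13 from where it was at the start of the episode below 0.012 m) or (x of each of leaf_4, leaf_7 in the frame of infeed above 0.036 m and x of leaf_10 in the frame of infeed between -0.0335 and 0.027 m and distance of leaf_13 from where it was at the start of the episode below 0.012 m) or (x of each of leaf_4, leaf_7, leaf_10 in the frame of infeed above 0.036 m and x of leaf_13 in the frame of infeed between -0.0335 and 0.027 m)) and linear speed of each of leaf_4, leaf_7, leaf_10, leaf_13 below 0.02 m/s); the robot touches nothing.
It fails at once if a leaf is pushed before the bar is down (not (value of joint gate_bar below 0.04 rad) and (not (distance of leaf_4 from where it was at the start of the episode below 0.012 m) or not (distance of leaf_7 from where it was at the start of the episode below 0.012 m) or not (distance of leaf_10 from where it was at the start of the episode below 0.012 m) or not (distance of leaf_13 from where it was at the start of the episode below 0.012 m))).
It fails at once if a thicker leaf is pushed before the next thinner one is home ((not (distance of leaf_7 from where it was at the start of the episode below 0.012 m) and not (x of leaf_4 in the frame of infeed above 0.036 m)) or (not (distance of leaf_10 from where it was at the start of the episode below 0.012 m) and not (x of leaf_7 in the frame of infeed above 0.036 m)) or (not (distance of leaf_13 from where it was at the start of the episode below 0.012 m) and not (x of leaf_10 in the frame of infeed above 0.036 m))).
It fails at once if a leaf is forced (pushed with more than 40 N) (contact force between the fingers and leaf_4 above 40 N or contact force between the fingers and leaf_7 above 40 N or contact force between the fingers and leaf_10 above 40 N or contact force between the fingers and leaf_13 above 40 N).
It also fails if it takes over 67 s, if anything falls off the work surface, if the arm or the gripper's body presses on something with over 40 N, if the wrist force passes 120 N, or if a joint passes its speed limit or range.

## Working session

There is one attempt and no reset: what is moved stays moved. The work goes in short steps, Python scripts to look and compute and a shell command to move; the robot and the scene stay as the last step left them, time stands still between calls to the robot, and variables do not carry over. Pictures are saved under pics/ and viewed, and the job is handed in when it is done.

```bash
ls; mkdir -p pics; python3 - <<'E'
from bench import *
import cv2
s=get_state(); print({k:s[k] for k in('t','position','orientation','ft_force','finger_gap')}); print(pinch_z if not callable(pinch_z) else pinch_z())
for n in('side','top'):
    im=get_image(n); cv2.imwrite(f'pics/{n}0.png',im[:,:,::-1]); c=calibration(n); print(n,c)
E
```

```text
pics
{'t': 0.0, 'position': array([172.56863824, 651.93584747, 221.49092337]), 'orientation': array([ 2.48844834e+00,  1.91554612e+00, -2.37080904e-03]), 'ft_force': array([-0.3198707 ,  0.06575299,  0.94605341]), 'finger_gap': 86.80388545483586}
18.700000000000003
side {'K': array([[576.13831281,   0.        , 317.11365752],
       [  0.        , 576.13831281, 241.59253   ],
       [  0.        ,   0.        ,   1.        ]]), 'dist': array([-0.05997654,  0.        ,  0.        ,  0.        ,  0.        ]), 'xyz': array([ 524.60855608, -750.98921138,  449.62565104]), 'rotation': array([ 1.1491082 , -0.0272521 , -0.04042209])}
top {'K': array([[606.78125867,   0.        , 328.32664423],
       [  0.        , 606.78125867, 224.8438566 ],
       [  0.        ,   0.        ,   1.        ]]), 'dist': array([-0.04832176,  0.        ,  0.        ,  0.        ,  0.        ]), 'xyz': array([ 427.32784671,   53.52142651, 1129.75452712]), 'rotation': array([ 0.11088492, -0.10109648, -1.54748494])}
```

View pics/side0.png

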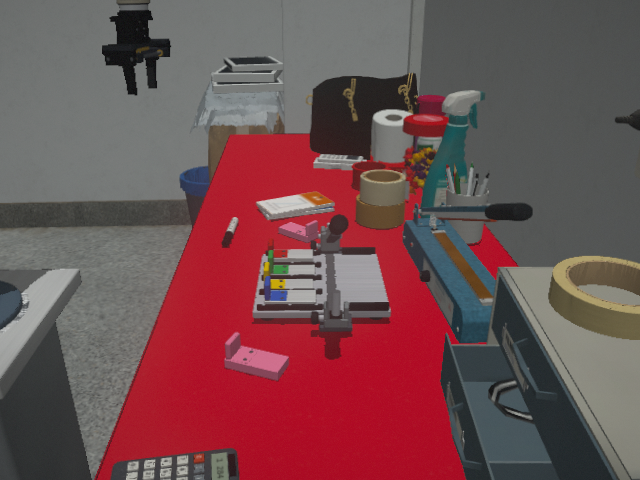

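View pics/top0.png

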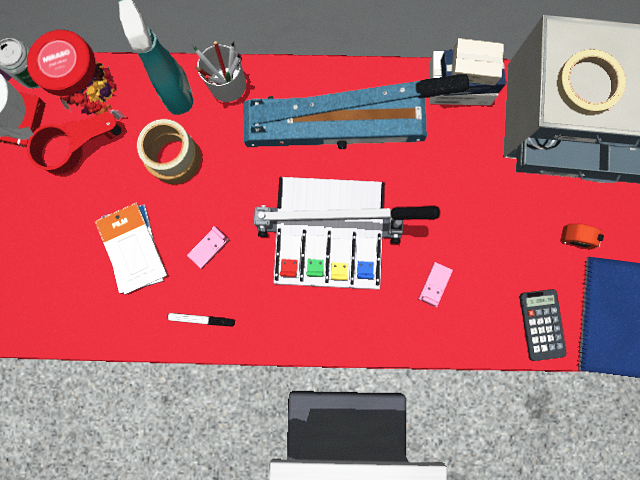

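```bash
cat > h.py <<'E'
from bench import *
import cv2,numpy as np
from scipy.spatial.transform import Rotation as R
def w(cam,p):
    c=calibration(cam); return c['xyz']+R.from_rotvec(c['rotation']).apply(p)
def ray(cam,uv):
    c=calibration(cam); q=cv2.undistortPoints(np.array([[uv]],float),c['K'],c['dist'])[0,0]
    return c['xyz'],R.from_rotvec(c['rotation']).apply([q[0],-q[1],-1])
def atz(cam,uv,z):
    o,d=ray(cam,uv); return o+d*(z-o[2])/d[2]
def proj(cam,P):
    c=calibration(cam); q=R.from_rotvec(c['rotation']).inv().apply(np.atleast_2d(P)-c['xyz'])*[1,-1,-1]
    return cv2.projectPoints(q,np.zeros(3),np.zeros(3),c['K'],c['dist'])[0][:,0]
def find(n,cam):
    for d in look_for(n,cam)[:3]:
        p=w(cam,d['at']); print(n,cam,round(d['p'],2),p.round(1),proj(cam,p).round()[0])
E
python3 - <<'E'
from h import *
for cam in('top','side'):
    for n in('infeed','gate_head','gate_bar','bar_hinge','bar_grip','leaf_4','leaf_7','leaf_10','leaf_13'): find(n,cam)
print(R.from_rotvec(get_state()['orientation']).as_matrix().round(3))
E
```

```text
infeed top 0.81 [582.9  60.5  17.9] [329. 223.]
gate_head top 0.73 [580.8  13.2 114.9] [357. 216.]
gate_bar top 0.29 [519.5  -9.4  28.7] [367. 257.]
bar_hinge top 0.59 [581.   11.1 134.6] [359. 215.]
bar_grip top 0.73 [579.6  10.3 139.6] [359. 215.]
leaf_4 top 0.94 [516.9 -10.3  26.7] [367. 259.]
leaf_4 top 0.85 [519.5  80.9  30. ] [317. 256.]
leaf_4 top 0.8 [ 469.  -138.8   12.3] [437. 287.]
leaf_7 top 0.94 [516.9 -10.3  26.7] [367. 259.]
leaf_7 top 0.85 [519.5  80.9  30. ] [317. 256.]
leaf_7 top 0.8 [ 469.  -138.8   12.3] [437. 287.]
leaf_10 top 0.94 [516.9 -10.3  26.7] [367. 259.]
leaf_10 top 0.85 [519.5  80.9  30. ] [317. 256.]
leaf_10 top 0.8 [ 469.  -138.8   12.3] [437. 287.]
leaf_13 top 0.94 [516.9 -10.3  26.7] [367. 259.]
leaf_13 top 0.85 [519.5  80.9  30. ] [317. 256.]
leaf_13 top 0.8 [ 469.  -138.8   12.3] [437. 287.]
infeed side 0.82 [593.9  27.8  16.9] [338. 290.]
gate_head side 0.61 [583.  -71.1  40.2] [337. 311.]
gate_bar side 0.58 [ 582.2 -107.7  182.9] [340. 225.]
bar_hinge side 0.83 [ 582.7 -111.4  180.4] [341. 228.]
bar_hinge side 0.66 [510.9 -10.3  32.6] [284. 295.]
bar_grip side 0.71 [ 581.8 -106.5  182.9] [340. 224.]
leaf_4 side 0.95 [512.5  76.7  22.5] [286. 274.]
leaf_4 side 0.83 [517.2 120.5  33.8] [288. 256.]
leaf_4 side 0.8 [ 468.5 -143.7    7.6] [251. 364.]
leaf_7 side 0.95 [512.5  76.7  22.5] [286. 274.]
leaf_7 side 0.83 [517.2 120.5  33.8] [288. 256.]
leaf_7 side 0.8 [ 468.5 -143.7    7.6] [251. 364.]
leaf_10 side 0.95 [512.5  76.7  22.5] [286. 274.]
leaf_10 side 0.83 [517.2 120.5  33.8] [288. 256.]
leaf_10 side 0.8 [ 468.5 -143.7    7.6] [251. 364.]
leaf_13 side 0.95 [512.5  76.7  22.5] [286. 274.]
leaf_13 side 0.83 [517.2 120.5  33.8] [288. 256.]
leaf_13 side 0.8 [ 468.5 -143.7    7.6] [251. 364.]
[[ 0.256  0.967 -0.   ]
 [ 0.967 -0.256  0.   ]
 [ 0.    -0.    -1.   ]]
```

Top picture: the bed is centred near (330,233). The lanes from left to right hold red (289,268), green (315,267), yellow (340,270) and blue (366,270) tabs. The raised bar runs from the hinge at (262,215) to the black grip at (415,212). Two pink look-alikes lie off the bed at (208,247) and (436,284), so I'll leave those. I'll enlarge to confirm this and pick the bed corners.

```bash
python3 - <<'E'
import cv2
a=cv2.imread('pics/top0.png')[165:305,245:450]; cv2.imwrite('pics/topz.png',cv2.resize(a,None,fx=3.9,fy=3.9,interpolation=cv2.INTER_CUBIC))
a=cv2.imread('pics/side0.png')[205:340,240:400]; cv2.imwrite('pics/sidez.png',cv2.resize(a,None,fx=4.4,fy=4.4,interpolation=cv2.INTER_CUBIC))
E
```

```text
(no output)
```

View pics/topz.png

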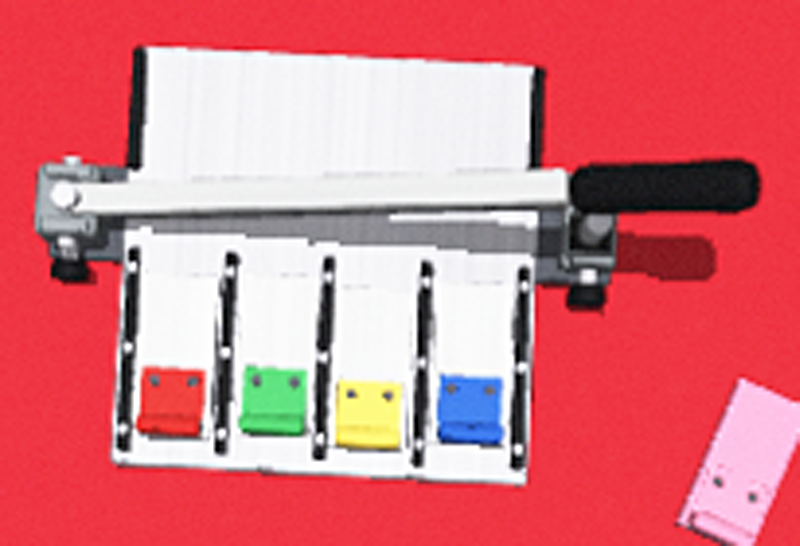

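View pics/sidez.png

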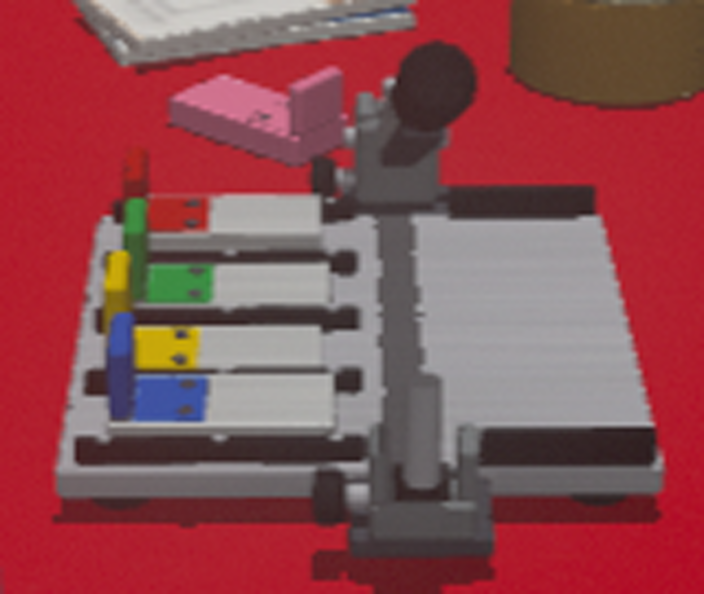

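The crop confirms the leaf order: red at y=+69, green at +23, yellow at -23 and blue at -69. I'll fit the bed pose from the rail ends, then the bar angle and the tab backs.

```bash
cat >> h.py <<'E'
def fitbed():
    Z=lambda l:[np.array([245,165])+(np.array(a)-1.45)/3.9 for a in l]
    near=Z([(122,449),(221,452),(319,457),(418,464),(518,467)]); far=Z([(134,250),(232,256),(329,260),(428,265),(525,269)])
    ys=[92,46,0,-46,-92]
    A=np.array([[-94,y] for y in ys]+[[2,y] for y in ys],float)
    B=np.array([atz('top',u,28)[:2] for u in near+far])
    ma,mb=A.mean(0),B.mean(0); U,S,V=np.linalg.svd((A-ma).T@(B-mb)); Rm=(U@V).T
    t=mb-Rm@ma; return t,Rm,np.abs(A@Rm.T+t-B),B
E
python3 - <<'E'
from h import *
t,Rm,e,B=fitbed(); print(t,np.degrees(np.arctan2(Rm[1,0],Rm[0,0])),e.max(0),e.mean(0))
W=lambda p:np.r_[t+Rm@np.array(p[:2],float),p[2]]
L=lambda P:np.r_[Rm.T@(P[:2]-t),P[2]]
# side check: corners of bed top near side
for p in [(-100,-98,20),(100,-98,20),(-100,98,20),(100,98,20)]: 
    u=proj('side',W(p))[0]; print(p,'sidezoom',((u-[240,205])*4.4).round(), 'top', ((proj('top',W(p))[0]-[245,165])*3.9).round())
# tab tops back edges (zoom y at bottom edge of tab top?) 
for n,uv in dict(red=(171,418),green=(273,418),yel=(368,436),blue=(470,430)).items():
    print(n,L(atz('top',np.array([245,165])+np.array(uv)/3.9,56)))
# bar angle from grip pixel in both cameras
for z0 in (60,70,80):
  for th in(.35,.45,.5,.55,.6,.7):
    hz=z0; y=122; s,c=np.sin(th),np.cos(th)
    y=122-290*c; z=hz+290*s
    endp=W((19,122-329*c,hz+329*s))
    print(z0,th,'side end',((proj('side',endp)[0]-[240,205])*4.4).round(),'top end',((proj('top',endp)[0]-[245,165])*3.9).round())
E
```

```text
[565.08278546  60.36189099] -1.6178528369551055 [2.11213791 0.25087213] [1.67388317 0.18807016]
(-100, -98, 20) sidezoom [ 46. 469.] top [527. 484.]
(100, -98, 20) sidezoom [658. 464.] top [543.  64.]
(-100, 98, 20) sidezoom [ 90. 212.] top [108. 463.]
(100, 98, 20) sidezoom [593. 209.] top [134.  44.]
red [-79.43183863  67.24388079  56.        ]
green [-77.14973643  21.03466632  56.        ]
yel [-83.17412724 -22.35739371  56.        ]
blue [-78.21420996 -68.37163769  56.        ]
60 0.35 side end [432. 149.] top end [785. 191.]
60 0.45 side end [432.  27.] top end [767. 178.]
60 0.5 side end [431. -34.] top end [755. 171.]
60 0.55 side end [430. -94.] top end [740. 164.]
60 0.6 side end [ 430. -153.] top end [723. 157.]
60 0.7 side end [ 427. -265.] top end [680. 143.]
70 0.35 side end [433. 115.] top end [790. 188.]
70 0.45 side end [432.  -8.] top end [772. 174.]
70 0.5 side end [432. -69.] top end [759. 167.]
70 0.55 side end [ 431. -129.] top end [744. 160.]
70 0.6 side end [ 430. -188.] top end [727. 153.]
70 0.7 side end [ 428. -301.] top end [684. 138.]
80 0.35 side end [434.  80.] top end [795. 184.]
80 0.45 side end [433. -43.] top end [777. 170.]
80 0.5 side end [ 432. -105.] top end [764. 163.]
80 0.55 side end [ 432. -165.] top end [749. 156.]
80 0.6 side end [ 431. -224.] top end [731. 148.]
80 0.7 side end [ 428. -337.] top end [688. 133.]
```

```bash
cat >> h.py <<'E'
T,Rm,_,_=fitbed()
def rel(local,heading=None):
    """slide in tool axes (m) to reach local bed point with TCP, roll to align tool x to bed x"""
    s=get_state(); M=R.from_rotvec(s['orientation']).as_matrix()
    P=np.r_[T+Rm@np.array(local[:2],float),local[2]]
    h=np.arctan2(M[1,0],M[0,0]); b=np.arctan2(Rm[1,0],Rm[0,0])
    loc=np.r_[Rm.T@(s['position'][:2]-T),s['position'][2]]
    print('t',round(s['t'],2),'loc',loc.round(1),'F',(Rm.T@s['ft_force'][:2]).round(1),s['ft_force'][2].round(1),'gap',round(s['finger_gap'],1))
    print('slide',(M.T@(P-s['position'])/1000).round(4),'roll',round(h-b,3),'dist',np.linalg.norm(P-s['position']).round())
E
python3 -c "
from h import *
rel((19,-155,240))"
```

```text
t 1.0 loc [-409.   580.9  222.6] F [ 0.2 -0.3] -0.7 gap 87.1
slide [-0.6186  0.5847 -0.0175] roll 1.34 dist 851.0
```

```bash
python3 -m pendant '[{"hand":1,"slide":[0,0,-0.03],"roll":0},{"hand":1,"slide":[-0.034,0.032,-0.03],"roll":0.07},{"hand":1,"slide":[-0.068,0.064,-0.03],"roll":0.15},{"hand":1,"slide":[-0.102,0.096,-0.03],"roll":0.22},{"hand":1,"slide":[-0.136,0.128,-0.03],"roll":0.29},{"hand":1,"slide":[-0.17,0.16,-0.03],"roll":0.37},{"hand":1,"slide":[-0.204,0.193,-0.03],"roll":0.44},{"hand":1,"slide":[-0.238,0.225,-0.03],"roll":0.52},{"hand":1,"slide":[-0.272,0.257,-0.03],"roll":0.59},{"hand":1,"slide":[-0.306,0.289,-0.03],"roll":0.66},{"hand":1,"slide":[-0.34,0.321,-0.03],"roll":0.74},{"hand":1,"slide":[-0.374,0.353,-0.03],"roll":0.81},{"hand":1,"slide":[-0.408,0.386,-0.03],"roll":0.88},{"hand":1,"slide":[-0.442,0.418,-0.03],"roll":0.96},{"hand":1,"slide":[-0.476,0.45,-0.03],"roll":1.03},{"hand":1,"slide":[-0.51,0.482,-0.03],"roll":1.1},{"hand":1,"slide":[-0.544,0.514,-0.03],"roll":1.18},{"hand":1,"slide":[-0.578,0.546,-0.03],"roll":1.25},{"hand":1,"slide":[-0.619,0.585,-0.03],"roll":1.34},{"hand":1,"slide":[-0.619,0.585,-0.03],"roll":1.34}]' 40; python3 -c "
from h import *
rel((19,-155,200))
cv2.imwrite('pics/s1.png',get_image('side')[:,:,::-1])
find('bar_grip','side')
"
```

```text
t: 3.0
position: [581.1, -102.6, 253.0]
orientation: [3.136, -0.059, 0.003]
ft_force: [-0.3, 0.7, -0.1]
finger_gap: 0.7
t 3.0 loc [  20.6 -162.4  253. ] F [-0.3  0.7] -0.1 gap 0.7
slide [-0.0018 -0.0077  0.0529] roll -0.01 dist 53.0
bar_grip side 0.66 [517.2 116.9  33.1] [288. 257.]
bar_grip side 0.61 [ 582.2 -104.1  178.3] [340. 227.]
```

View pics/s1.png

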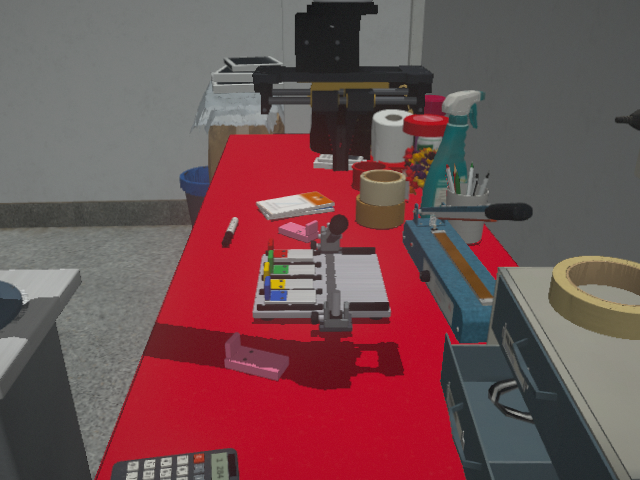

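The shut fingertips at (340,170) stand in line over the grip end at (340,226). I'll press down now.

```bash
python3 -m pendant '[{"hand":1,"slide":[-0.001,-0.008,0.03],"roll":0},{"hand":1,"slide":[-0.001,-0.008,0.055],"roll":0},{"hand":1,"slide":[-0.001,-0.008,0.07],"roll":0},{"hand":1,"slide":[-0.001,-0.008,0.08],"roll":0},{"hand":1,"slide":[-0.001,-0.008,0.09],"roll":0},{"hand":1,"slide":[-0.001,-0.008,0.1],"roll":0}]'; python3 -c "
from h import *
rel((19,-155,75))
cv2.imwrite('pics/s2.png',get_image('side')[:,:,::-1])"
```

```text
t: 3.7
position: [579.9, -89.5, 152.7]
orientation: [3.14, -0.048, 0.003]
ft_force: [-0.5, -1.1, 2.5]
finger_gap: 0.5
t 3.7 loc [  19.  -149.4  152.7] F [-0.5 -1.1] 2.5 gap 0.5
slide [-0.0002  0.0055  0.0777] roll -0.003 dist 78.0
```

View pics/s2.png

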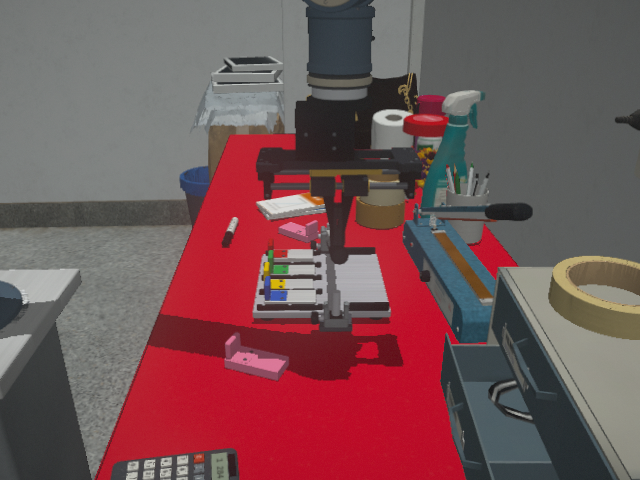

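The grip has dropped to (340,257) under the fingers, with 2.5 N upward on the tool. Continuing down.

```bash
python3 -m pendant '[{"hand":1,"slide":[0,0.002,0.01],"roll":0},{"hand":1,"slide":[0,0.004,0.02],"roll":0},{"hand":1,"slide":[0,0.006,0.03],"roll":0},{"hand":1,"slide":[0,0.007,0.04],"roll":0},{"hand":1,"slide":[0,0.008,0.05],"roll":0},{"hand":1,"slide":[0,0.008,0.06],"roll":0},{"hand":1,"slide":[0,0.008,0.07],"roll":0},{"hand":1,"slide":[0,0.008,0.08],"roll":0}]'; python3 -c "
from h import *
rel((19,-155,54))"
```

```text
t: 4.55
position: [578.5, -97.3, 70.0]
orientation: [3.14, -0.048, -0.002]
ft_force: [-0.1, -1.0, 2.2]
finger_gap: 0.3
t 4.55 loc [  17.8 -157.2   70. ] F [-0.1 -1. ] 2.2 gap 0.3
slide [ 0.0012 -0.0022  0.016 ] roll -0.003 dist 16.0
```

```bash
python3 -m pendant '[{"hand":1,"slide":[0.001,0,0.004],"roll":0},{"hand":1,"slide":[0.001,0,0.008],"roll":0},{"hand":1,"slide":[0.001,0,0.012],"roll":0},{"hand":1,"slide":[0.001,0,0.015],"roll":0}]'; python3 -c "
from h import *
rel((19,-155,54))"
```

```text
t: 4.95
position: [579.2, -97.2, 54.7]
orientation: [3.141, -0.048, -0.003]
ft_force: [-0.9, -0.4, 1.8]
finger_gap: 0.7
t 4.95 loc [  18.6 -157.1   54.7] F [-0.9 -0.4] 1.8 gap 0.7
slide [ 0.0004 -0.0021  0.0007] roll -0.002 dist 2.0
```

```bash
python3 -m pendant '[{"hand":1,"slide":[0,0,0.002],"roll":0},{"hand":1,"slide":[0,0,0.004],"roll":0}]'; python3 -c "
from h import *
rel((19,-155,54))"; python3 -m pendant '[{"hand":1,"slide":[0,0,0.002],"roll":0},{"hand":1,"slide":[0,0,0.004],"roll":0}]'; python3 -c "
from h import *
rel((19,-155,54))
cv2.imwrite('pics/s3.png',cv2.resize(get_image('side')[200:350,240:440],None,fx=4,fy=4)[:,:,::-1])"
```

```text
t: 5.15
position: [579.3, -97.3, 52.8]
orientation: [-3.14, 0.049, 0.003]
ft_force: [-9.6, 1.8, 29.4]
finger_gap: 0.4
t 5.15 loc [  18.7 -157.2   52.8] F [-9.6  1.5] 29.4 gap 0.4
slide [ 0.0003 -0.0022 -0.0012] roll -0.003 dist 2.0
t: 5.35
position: [579.5, -97.3, 52.6]
orientation: [-3.137, 0.049, 0.003]
ft_force: [-13.1, 2.5, 41.6]
finger_gap: 0.6
t 5.35 loc [  18.8 -157.2   52.6] F [-13.2   2.1] 41.6 gap 0.6
slide [ 0.0002 -0.0022 -0.0014] roll -0.003 dist 3.0
```

View pics/s3.png

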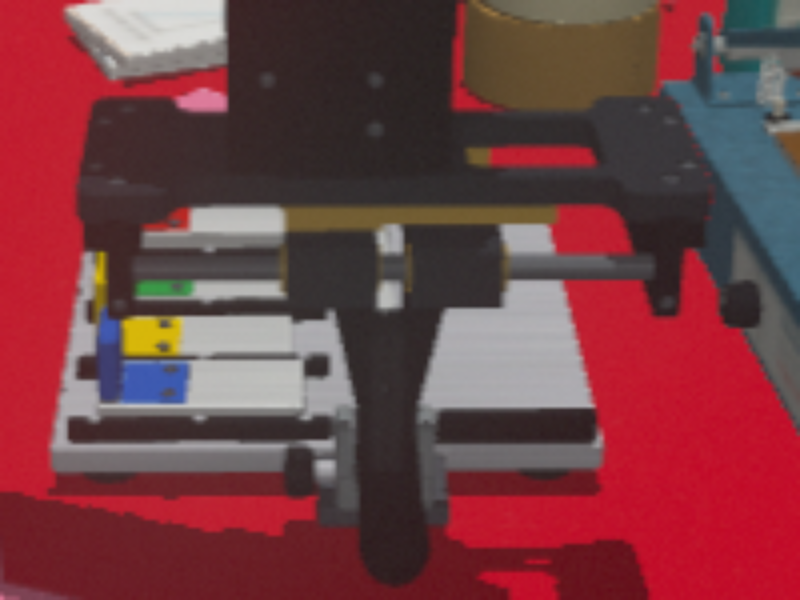

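The bar is level in the fork, stopped hard: z no longer changes and the force climbs to 42 N. Lifting off, then a look.

```bash
python3 -m pendant '[{"hand":1,"slide":[0,0,-0.03],"roll":0},{"hand":1,"slide":[0,0,-0.07],"roll":0},{"hand":1,"slide":[-0.03,-0.03,-0.08],"roll":0},{"hand":1,"slide":[-0.06,-0.06,-0.08],"roll":0},{"hand":1,"slide":[-0.09,-0.09,-0.08],"roll":0},{"hand":1,"slide":[-0.12,-0.12,-0.08],"roll":0},{"hand":1,"slide":[-0.132,-0.134,-0.08],"roll":0},{"hand":1,"slide":[-0.132,-0.134,-0.08],"roll":0}]'; python3 -c "
from h import *
rel((-112,-23,32))
cv2.imwrite('pics/t4.png',cv2.resize(get_image('top')[165:305,245:450],None,fx=3.9,fy=3.9)[:,:,::-1])
cv2.imwrite('pics/s4.png',cv2.resize(get_image('side')[205:340,240:400],None,fx=4.4,fy=4.4)[:,:,::-1])"
```

```text
t: 6.2
position: [450.1, 43.3, 133.5]
orientation: [-3.135, 0.041, 0.005]
ft_force: [0.2, -0.7, -0.9]
finger_gap: 0.7
t 6.2 loc [-114.5  -20.3  133.5] F [ 0.2 -0.7] -0.9 gap 0.7
slide [0.0028 0.0033 0.1015] roll 0.002 dist 102.0
```

View pics/s4.png

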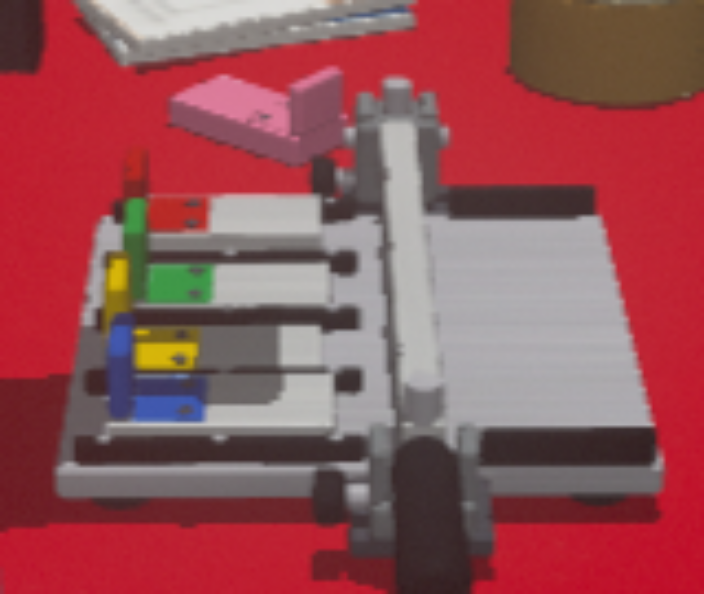

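View pics/t4.png

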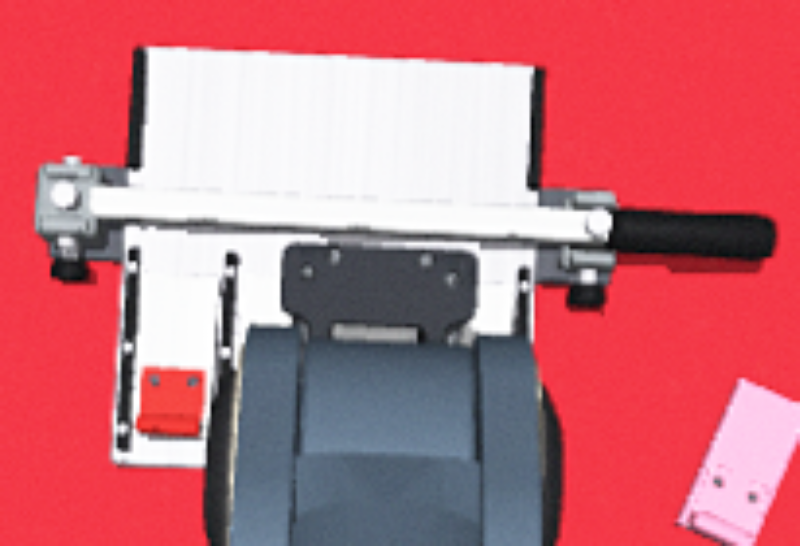

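The bar is level and seated in the fork: its end crosses the fork at (425,400) in the side crop and (595,225) in the top crop. The leaves haven't moved. Before lowering, I'll measure the tab backs from the side camera.

```bash
python3 - <<'E'
from h import *
def s(uv,z):
    P=atz('side',np.array([240,205])+np.array(uv)/4.4,z); return (Rm.T@(P[:2]-T)).round(1)
print('tab back tops',[(n,s(uv,56)) for n,uv in dict(r=(124,150),g=(125,202),y=(106,254),b=(110,315)).items()])
print('noses',[(n,s(uv,z)) for n,uv,z in (('r',(322,196),33),('g',(330,264),27),('y',(323,327),24),('b',(334,376),30),('b',(334,432),20))])
print('rail ends',s((76,437),28),s((365,437),28))
E
```

```text
tab back tops [('r', array([-83.9,  77.3])), ('g', array([-80.7,  30.2])), ('y', array([-84.8, -12.8])), ('b', array([-80.5, -59. ]))]
noses [('r', array([-7.9, 83.8])), ('g', array([-5.5, 36.3])), ('y', array([-8.7, -8.2])), ('b', array([ -5.5, -55.2])), ('b', array([ -5.8, -75.7]))]
rail ends [-90.5 -91.4] [  4.1 -92.8]
```

```bash
python3 -m pendant '[{"hand":1,"slide":[0.002,0.003,0.04],"roll":0},{"hand":1,"slide":[0.002,0.003,0.075],"roll":0},{"hand":1,"slide":[0.002,0.003,0.09],"roll":0},{"hand":1,"slide":[0.002,0.003,0.1],"roll":0},{"hand":1,"slide":[0.002,0.003,0.101],"roll":0}]'; python3 -c "
from h import *
rel((-100,-23,32))
cv2.imwrite('pics/s5.png',cv2.resize(get_image('side')[205:340,200:400],None,fx=4,fy=4)[:,:,::-1])"
```

```text
t: 6.8
position: [454.8, 36.9, 32.1]
orientation: [-3.138, 0.051, 0.002]
ft_force: [0.3, -0.1, -0.8]
finger_gap: 0.5
t 6.8 loc [-109.6  -26.6   32.1] F [ 0.3 -0.1] -0.8 gap 0.5
slide [ 0.0096 -0.0036  0.0001] roll -0.004 dist 10.0
```

View pics/s5.png

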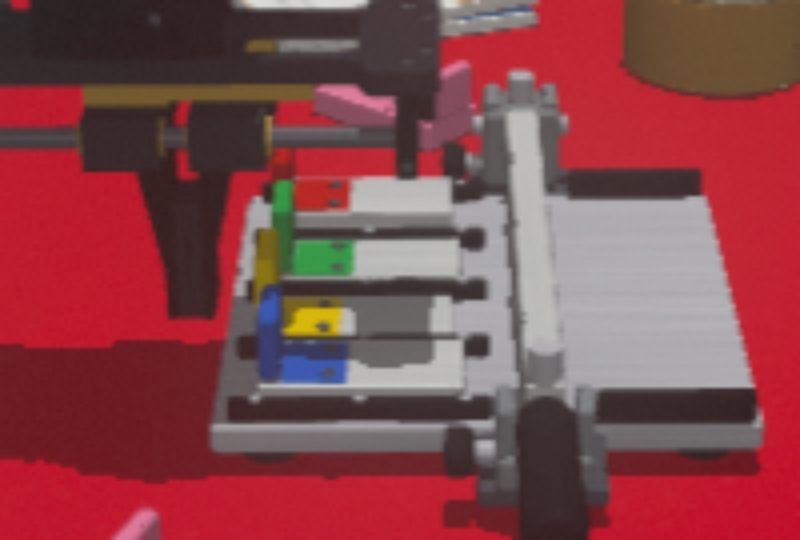

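The fingertips at (192,315) stand about 14 mm behind the yellow tab at (262,265), inside its lane. Pushing leaf_4.

```bash
python3 -m pendant '[{"hand":1,"slide":[0.005,-0.003,0],"roll":0},{"hand":1,"slide":[0.01,-0.003,0],"roll":0},{"hand":1,"slide":[0.015,-0.003,0],"roll":0},{"hand":1,"slide":[0.02,-0.003,0],"roll":0},{"hand":1,"slide":[0.028,-0.003,0],"roll":0},{"hand":1,"slide":[0.036,-0.003,0],"roll":0},{"hand":1,"slide":[0.044,-0.003,0],"roll":0},{"hand":1,"slide":[0.052,-0.003,0],"roll":0}]'; python3 -c "
from h import *
rel((-10,-23,32))
cv2.imwrite('pics/s6.png',cv2.resize(get_image('side')[205:340,200:400],None,fx=4,fy=4)[:,:,::-1])"
```

```text
t: 7.65
position: [507.9, 38.4, 32.7]
orientation: [-3.137, 0.05, 0.001]
ft_force: [-2.0, -0.4, 2.3]
finger_gap: 0.6
t 7.65 loc [-56.6 -23.5  32.7] F [-2.  -0.5] 2.3 gap 0.6
slide [ 0.0465 -0.0007  0.0007] roll -0.004 dist 47.0
```

View pics/s6.png

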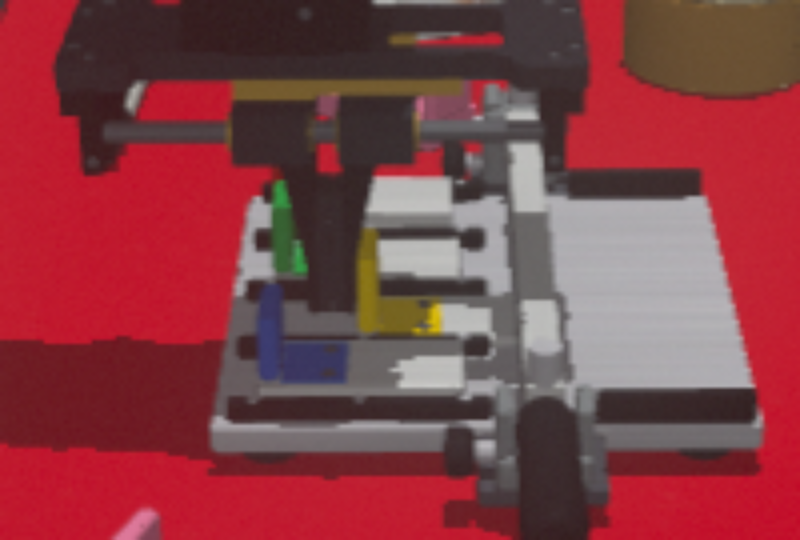

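Yellow leaf is moving straight in its lane (tab now at (368,280)), about 2 N.

```bash
python3 -m pendant '[{"hand":1,"slide":[0.007,0,0],"roll":0},{"hand":1,"slide":[0.014,0,0],"roll":0},{"hand":1,"slide":[0.02,0,0],"roll":0},{"hand":1,"slide":[0.026,0,0],"roll":0},{"hand":1,"slide":[0.032,0,0],"roll":0},{"hand":1,"slide":[0.038,0,0],"roll":0}]'; python3 -c "
from h import *
rel((-10,-23,32))
cv2.imwrite('pics/s7.png',cv2.resize(get_image('side')[205:340,200:400],None,fx=4,fy=4)[:,:,::-1])"
```

```text
t: 8.3
position: [548.3, 37.1, 33.0]
orientation: [-3.138, 0.05, -0.004]
ft_force: [-0.3, -0.3, -0.2]
finger_gap: 0.9
t 8.3 loc [-16.1 -23.7  33. ] F [-0.3 -0.3] -0.2 gap 0.9
slide [ 0.0061 -0.0007  0.001 ] roll -0.004 dist 6.0
```

View pics/s7.png

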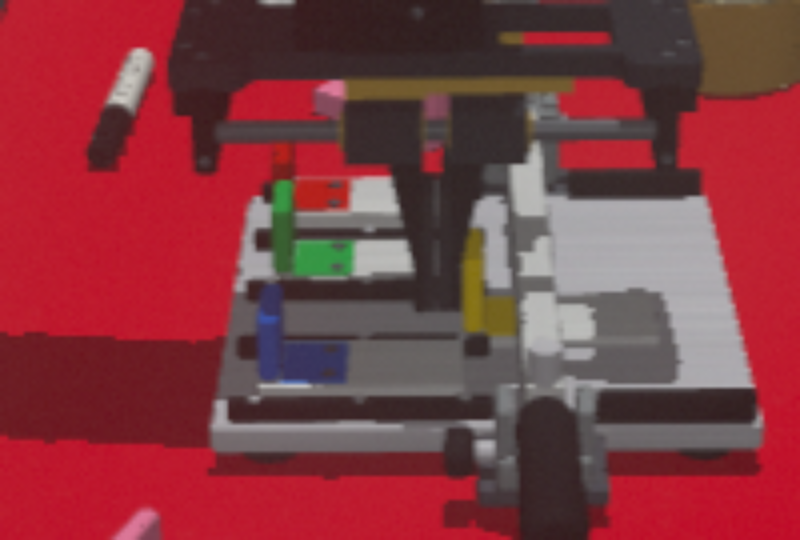

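Leaf_4 is through: its nose shows past the bar at (595,320), and its tab at (473,280) is about 12 mm from the bar. Finishing in small steps.

```bash
python3 -m pendant '[{"hand":1,"slide":[0.004,0,0],"roll":0},{"hand":1,"slide":[0.007,0,0],"roll":0},{"hand":1,"slide":[0.009,0,0],"roll":0}]'; python3 -m pendant '[{"hand":1,"slide":[0.002,0,0],"roll":0},{"hand":1,"slide":[0.002,0,0],"roll":0}]'; python3 -m pendant '[{"hand":1,"slide":[0.002,0,0],"roll":0},{"hand":1,"slide":[0.002,0,0],"roll":0}]';  python3 -c "
from h import *
rel((-10,-23,32))
cv2.imwrite('pics/s8.png',cv2.resize(get_image('side')[205:340,200:400],None,fx=4,fy=4)[:,:,::-1])"
```

```text
t: 8.65
position: [558.9, 36.8, 33.2]
orientation: [-3.138, 0.05, -0.007]
ft_force: [-1.4, 0.5, 0.0]
finger_gap: 0.6
t: 8.85
position: [560.6, 36.8, 33.2]
orientation: [-3.138, 0.05, -0.006]
ft_force: [-1.7, 0.5, 1.5]
finger_gap: 0.5
t: 9.05
position: [560.7, 36.8, 33.1]
orientation: [-3.137, 0.05, 0.001]
ft_force: [-6.1, 0.9, 6.0]
finger_gap: 0.4
t 9.05 loc [ -3.7 -23.7  33.1] F [-6.1  0.7] 6.0 gap 0.4
slide [-0.0063 -0.0007  0.0011] roll -0.004 dist 6.0
```

View pics/s8.png

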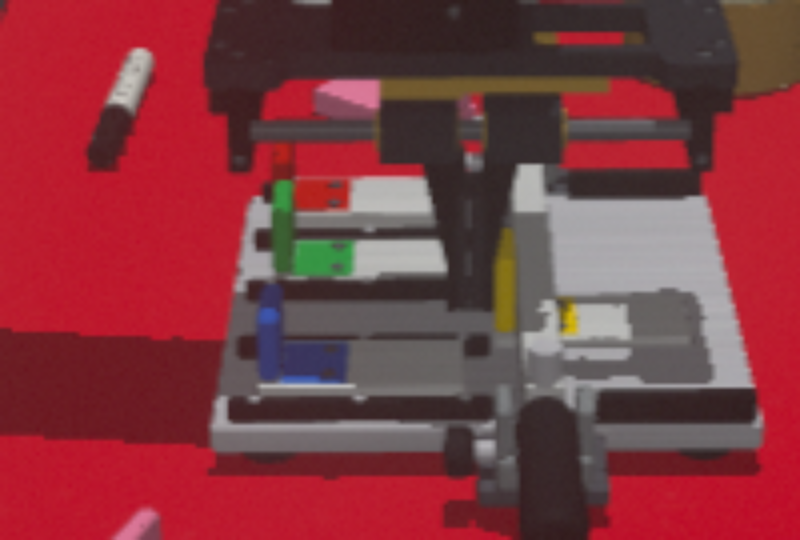

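Leaf_4 is home: its tab at (505,280) is flush with the bar, stalled at 6 N with the TCP at local x -3.7. Next, leaf_7 (green).

```bash
python3 -m pendant '[{"hand":1,"slide":[-0.01,0,0],"roll":0},{"hand":1,"slide":[-0.015,0,-0.03],"roll":0},{"hand":1,"slide":[-0.03,-0.01,-0.06],"roll":0},{"hand":1,"slide":[-0.06,-0.025,-0.075],"roll":0},{"hand":1,"slide":[-0.09,-0.04,-0.075],"roll":0},{"hand":1,"slide":[-0.105,-0.047,-0.075],"roll":0},{"hand":1,"slide":[-0.106,-0.047,-0.075],"roll":0}]'; python3 -c "
from h import *
rel((-109,23,32))"
```

```text
t: 9.8
position: [454.0, 88.2, 108.3]
orientation: [-3.136, 0.046, 0.002]
ft_force: [0.6, -0.8, -0.6]
finger_gap: 0.9
t 9.8 loc [-111.8   24.7  108.3] F [ 0.6 -0.8] -0.6 gap 0.9
slide [0.0029 0.0021 0.0763] roll -0.001 dist 76.0
```

```bash
python3 -m pendant '[{"hand":1,"slide":[0.002,0.002,0.04],"roll":0},{"hand":1,"slide":[0.002,0.002,0.065],"roll":0},{"hand":1,"slide":[0.002,0.002,0.076],"roll":0},{"hand":1,"slide":[0.002,0.002,0.076],"roll":0}]'; python3 -c "
from h import *
rel((-100,23,32))
cv2.imwrite('pics/s9.png',cv2.resize(get_image('side')[205:340,200:400],None,fx=4,fy=4)[:,:,::-1])"
```

```text
t: 10.2
position: [455.7, 85.7, 31.2]
orientation: [-3.137, 0.047, 0.005]
ft_force: [-0.1, -0.5, 0.1]
finger_gap: 0.3
t 10.2 loc [-110.1   22.2   31.2] F [-0.  -0.5] 0.1 gap 0.3
slide [ 0.0101 -0.0008 -0.0008] roll -0.002 dist 10.0
```

View pics/s9.png

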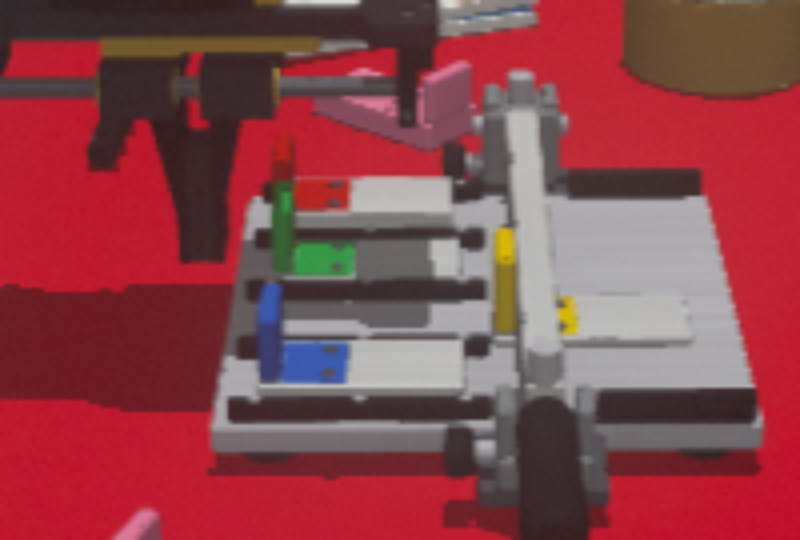

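Leaf_4 stays home (yellow tab at (505,280)), and the fingers are behind green at (203,258). The nose should meet the bar at TCP local x ≈ -71, so I'll slow down there.

```bash
python3 -m pendant '[{"hand":1,"slide":[0.006,0,0],"roll":0},{"hand":1,"slide":[0.012,0,0],"roll":0},{"hand":1,"slide":[0.018,0,0],"roll":0},{"hand":1,"slide":[0.024,0,0],"roll":0},{"hand":1,"slide":[0.03,0,0],"roll":0},{"hand":1,"slide":[0.034,0,0],"roll":0}]'; python3 -c "
from h import *
rel((-70,23,32))";python3 -m pendant '[{"hand":1,"slide":[0.002,0,0],"roll":0},{"hand":1,"slide":[0.004,0,0],"roll":0}]';python3 -m pendant '[{"hand":1,"slide":[0.002,0,0],"roll":0},{"hand":1,"slide":[0.003,0,0],"roll":0}]'; python3 -c "
from h import *
rel((-70,23,32))";python3 -m pendant '[{"hand":1,"slide":[0.002,0,0],"roll":0},{"hand":1,"slide":[0.003,0,0],"roll":0}]'; python3 -c "
from h import *
rel((-70,23,32))
cv2.imwrite('pics/s10.png',cv2.resize(get_image('side')[205:340,200:400],None,fx=4,fy=4)[:,:,::-1])"
```

```text
t: 10.85
position: [490.9, 85.0, 32.3]
orientation: [-3.136, 0.047, 0.002]
ft_force: [-2.6, 0.3, 4.2]
finger_gap: 0.3
t 10.85 loc [-74.8  22.5  32.3] F [-2.6  0.3] 4.2 gap 0.3
slide [ 0.0048 -0.0005  0.0003] roll -0.002 dist 5.0
t: 11.05
position: [494.9, 84.8, 32.3]
orientation: [-3.136, 0.047, 0.003]
ft_force: [-2.9, -0.7, 3.7]
finger_gap: 0.6
t: 11.25
position: [498.0, 84.7, 32.2]
orientation: [-3.136, 0.047, 0.003]
ft_force: [-1.7, 0.4, 1.1]
finger_gap: 0.8
t 11.25 loc [-67.7  22.4  32.2] F [-1.7  0.4] 1.1 gap 0.8
slide [-0.0023 -0.0006  0.0002] roll -0.002 dist 2.0
t: 11.45
position: [501.3, 84.6, 32.2]
orientation: [-3.136, 0.047, 0.002]
ft_force: [-1.9, 0.3, 1.6]
finger_gap: 0.2
t 11.45 loc [-64.5  22.4  32.2] F [-1.9  0.2] 1.6 gap 0.2
slide [-0.0055 -0.0005  0.0002] roll -0.002 dist 6.0
```

View pics/s10.png

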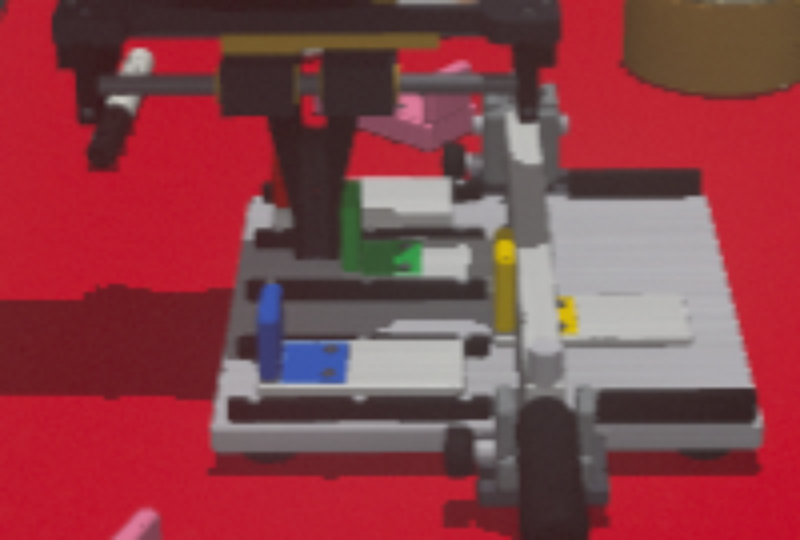

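Green goes freely at 2 N. Its nose is in shadow at the bar near (510,262), and the TCP is already 6 mm beyond nose contact. Continuing.

```bash
python3 -m pendant '[{"hand":1,"slide":[0.003,0,0],"roll":0},{"hand":1,"slide":[0.006,0,0],"roll":0},{"hand":1,"slide":[0.009,0,0],"roll":0}]';python3 -c "
from h import *
rel((-3.7,23,32))
cv2.imwrite('pics/s11.png',cv2.resize(get_image('side')[205:340,200:400],None,fx=4,fy=4)[:,:,::-1])"
```

```text
t: 11.8
position: [511.2, 84.3, 32.2]
orientation: [-3.137, 0.047, 0.0]
ft_force: [-0.2, -1.1, 1.1]
finger_gap: 0.2
t 11.8 loc [-54.5  22.4  32.2] F [-0.2 -1.1] 1.1 gap 0.2
slide [ 0.0508 -0.0007  0.0002] roll -0.002 dist 51.0
```

View pics/s11.png

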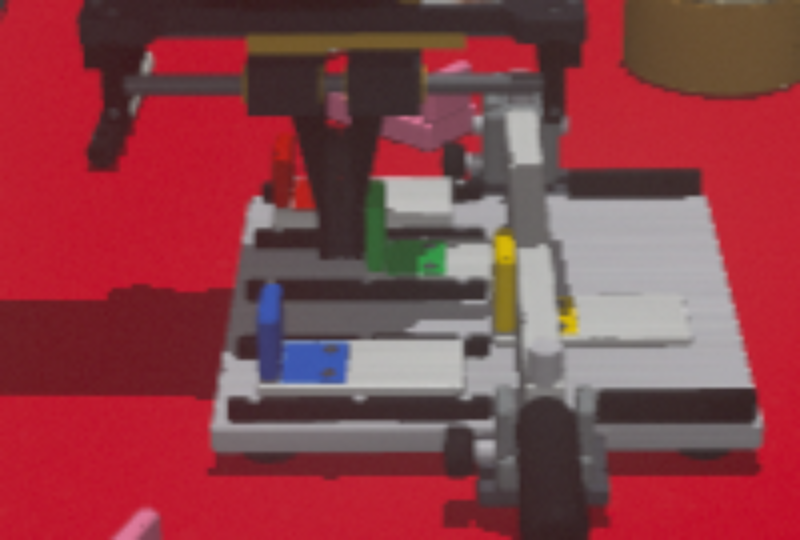

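The nose is now about 16 mm past the contact point and under the bar, at ~1 N, and the bar hasn't moved. Pushing it home.

```bash
python3 -m pendant '[{"hand":1,"slide":[0.006,0,0],"roll":0},{"hand":1,"slide":[0.012,0,0],"roll":0},{"hand":1,"slide":[0.018,0,0],"roll":0},{"hand":1,"slide":[0.024,0,0],"roll":0},{"hand":1,"slide":[0.03,0,0],"roll":0},{"hand":1,"slide":[0.036,0,0],"roll":0},{"hand":1,"slide":[0.042,0,0],"roll":0},{"hand":1,"slide":[0.045,0,0],"roll":0}]';python3 -m pendant '[{"hand":1,"slide":[0.002,0,0],"roll":0},{"hand":1,"slide":[0.004,0,0],"roll":0}]';python3 -m pendant '[{"hand":1,"slide":[0.002,0,0],"roll":0},{"hand":1,"slide":[0.002,0,0],"roll":0}]';python3 -c "
from h import *
rel((-3.7,23,32))
cv2.imwrite('pics/s12.png',cv2.resize(get_image('side')[205:340,200:400],None,fx=4,fy=4)[:,:,::-1])"
```

```text
t: 12.65
position: [557.7, 82.9, 32.4]
orientation: [-3.137, 0.047, -0.002]
ft_force: [-0.2, 0.8, -0.2]
finger_gap: 0.4
t: 12.85
position: [561.7, 82.8, 32.3]
orientation: [-3.137, 0.047, -0.002]
ft_force: [-0.6, 0.7, 1.3]
finger_gap: 0.2
t: 13.05
position: [561.8, 82.7, 32.2]
orientation: [-3.136, 0.047, 0.005]
ft_force: [-5.3, -0.4, 5.3]
finger_gap: 0.8
t 13.05 loc [-3.9 22.3 32.2] F [-5.3 -0.5] 5.3 gap 0.8
slide [ 0.0002 -0.0007  0.0002] roll -0.002 dist 1.0
```

View pics/s12.png

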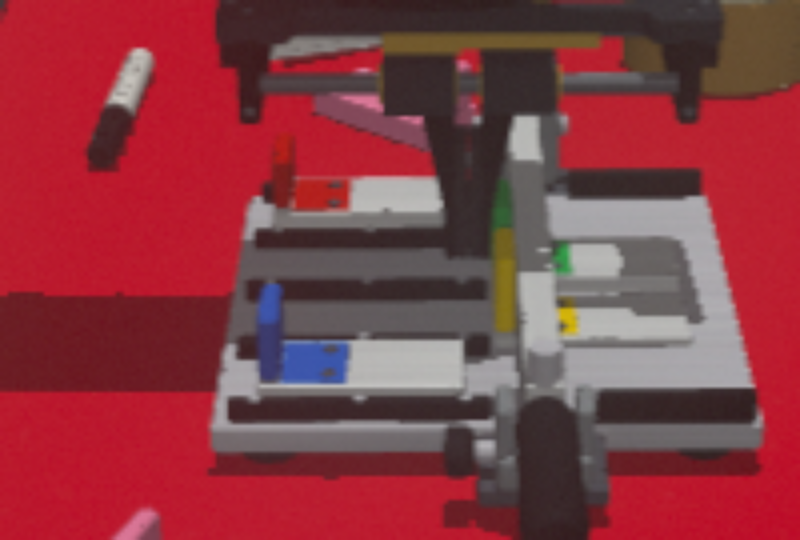

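Leaf_7 is home: green tab flush at (503,205), stalled at 5.3 N with the TCP at -3.9, the same place as leaf_4. Next is leaf_10 (blue, y=-69).

```bash
python3 -m pendant '[{"hand":1,"slide":[-0.01,0,0],"roll":0},{"hand":1,"slide":[-0.015,0,-0.03],"roll":0},{"hand":1,"slide":[-0.03,0.01,-0.06],"roll":0},{"hand":1,"slide":[-0.055,0.04,-0.075],"roll":0},{"hand":1,"slide":[-0.08,0.07,-0.075],"roll":0},{"hand":1,"slide":[-0.106,0.09,-0.075],"roll":0},{"hand":1,"slide":[-0.107,0.091,-0.075],"roll":0},{"hand":1,"slide":[-0.107,0.091,-0.075],"roll":0}]'; python3 -c "
from h import *
rel((-110,-69,32))"
```

```text
t: 13.9
position: [452.1, -5.5, 107.4]
orientation: [-3.135, 0.049, 0.003]
ft_force: [-0.2, -0.6, 0.5]
finger_gap: 0.4
t 13.9 loc [-111.1  -69.   107.4] F [-0.2 -0.6] 0.5 gap 0.4
slide [0.0013 0.0004 0.0754] roll -0.003 dist 75.0
```

```bash
python3 -m pendant '[{"hand":1,"slide":[0.001,0,0.04],"roll":0},{"hand":1,"slide":[0.001,0,0.065],"roll":0},{"hand":1,"slide":[0.001,0,0.075],"roll":0},{"hand":1,"slide":[0.001,0,0.075],"roll":0}]'; python3 -c "
from h import *
rel((-100,-69,32))
cv2.imwrite('pics/s13.png',cv2.resize(get_image('side')[205:340,200:400],None,fx=4,fy=4)[:,:,::-1])"
```

```text
t: 14.3
position: [452.8, -4.7, 31.3]
orientation: [-3.136, 0.048, 0.006]
ft_force: [-0.4, -0.7, 0.1]
finger_gap: 0.5
t 14.3 loc [-110.4  -68.2   31.3] F [-0.3 -0.7] 0.1 gap 0.5
slide [ 0.0104  0.0008 -0.0007] roll -0.002 dist 10.0
```

View pics/s13.png

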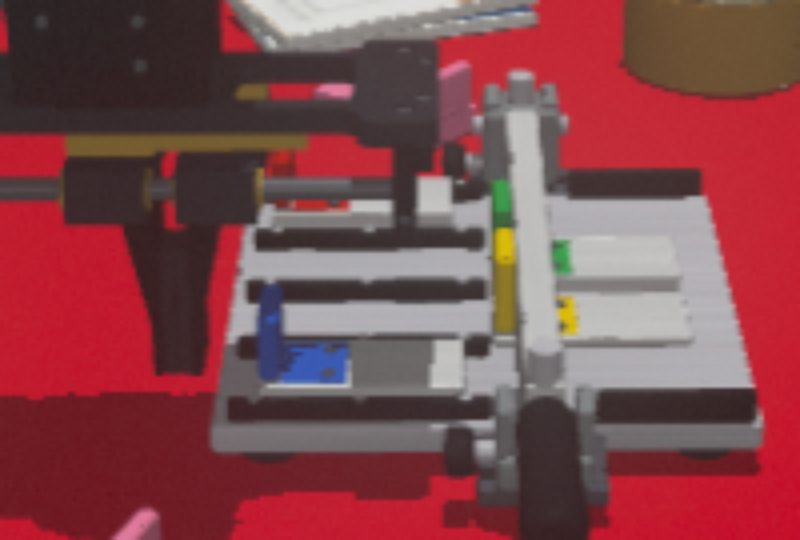

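Green and yellow tabs are both flush at the bar, and the fingers are behind blue. Pushing to just before contact, then small steps with force readings.

```bash
python3 -m pendant '[{"hand":1,"slide":[0.006,0,0],"roll":0},{"hand":1,"slide":[0.012,0,0],"roll":0},{"hand":1,"slide":[0.018,0,0],"roll":0},{"hand":1,"slide":[0.024,0,0],"roll":0},{"hand":1,"slide":[0.03,0,0],"roll":0},{"hand":1,"slide":[0.034,0,0],"roll":0}]'; python3 -m pendant '[{"hand":1,"slide":[0.002,0,0],"roll":0},{"hand":1,"slide":[0.003,0,0],"roll":0}]';python3 -m pendant '[{"hand":1,"slide":[0.001,0,0],"roll":0},{"hand":1,"slide":[0.002,0,0],"roll":0}]'; python3 -c "
from h import *
rel((-70,-69,32))"
```

```text
t: 14.95
position: [487.8, -5.9, 32.4]
orientation: [-3.136, 0.048, 0.004]
ft_force: [-4.1, 0.4, 5.3]
finger_gap: 0.5
t: 15.15
position: [490.9, -6.0, 32.3]
orientation: [-3.136, 0.048, 0.004]
ft_force: [-3.2, 1.0, 3.8]
finger_gap: 0.3
t: 15.35
position: [492.5, -6.1, 32.3]
orientation: [-3.136, 0.048, 0.005]
ft_force: [-3.0, -0.3, 4.6]
finger_gap: 0.2
t 15.35 loc [-70.7 -68.5  32.3] F [-3.  -0.4] 4.6 gap 0.2
slide [0.0007 0.0005 0.0003] roll -0.003 dist 1.0
```

```bash
python3 -m pendant '[{"hand":1,"slide":[0.001,0,0],"roll":0},{"hand":1,"slide":[0.002,0,0],"roll":0}]';python3 -m pendant '[{"hand":1,"slide":[0.001,0,0],"roll":0},{"hand":1,"slide":[0.002,0,0],"roll":0}]'; python3 -c "
from h import *
rel((-70,-69,32))
cv2.imwrite('pics/s14.png',cv2.resize(get_image('side')[205:340,200:400],None,fx=4,fy=4)[:,:,::-1])"
```

```text
t: 15.55
position: [492.8, -6.1, 32.2]
orientation: [-3.135, 0.048, 0.011]
ft_force: [-8.5, 0.0, 9.5]
finger_gap: 0.4
t: 15.75
position: [493.3, -6.1, 32.1]
orientation: [-3.134, 0.048, 0.016]
ft_force: [-6.4, 0.3, 8.6]
finger_gap: 0.5
t 15.75 loc [-69.9 -68.4  32.1] F [-6.4  0.1] 8.6 gap 0.5
slide [-0.0001  0.0006  0.0001] roll -0.003 dist 1.0
```

View pics/s14.png

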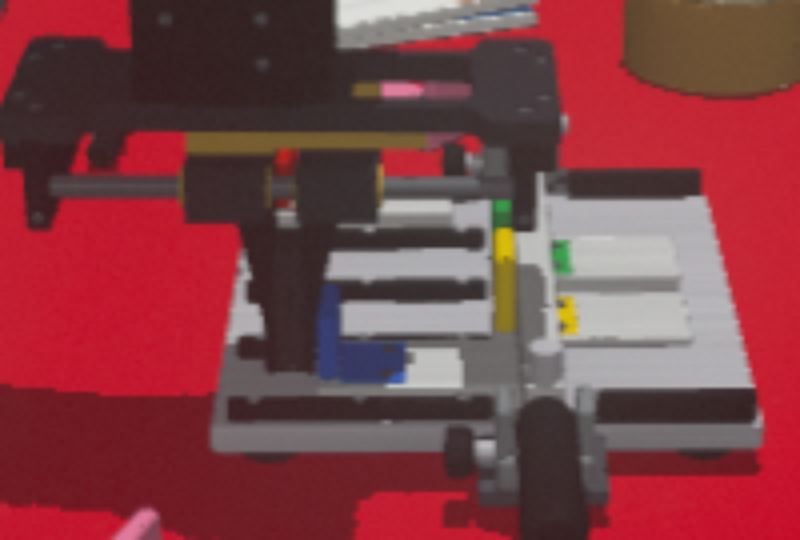

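It stalls exactly at the predicted nose-contact position (TCP -70). I'll press a bit harder, well under 40 N, to be sure that it binds.

```bash
python3 -m pendant '[{"hand":1,"slide":[0.002,0,0],"roll":0},{"hand":1,"slide":[0.003,0,0],"roll":0}]';python3 -c "
from h import *
rel((-70,-69,32))";python3 -m pendant '[{"hand":1,"slide":[0.002,0,0],"roll":0},{"hand":1,"slide":[0.004,0,0],"roll":0},{"hand":1,"slide":[0.004,0,0],"roll":0}]'; python3 -c "
from h import *
rel((-70,-69,32))"
```

```text
t: 16.0
position: [493.4, -6.1, 32.0]
orientation: [-3.133, 0.048, 0.026]
ft_force: [-10.5, 0.9, 13.8]
finger_gap: 0.2
t 16.0 loc [-69.8 -68.4  32. ] F [-10.5   0.6] 13.8 gap 0.2
slide [-0.0002  0.0006 -0.    ] roll -0.003 dist 1.0
t: 16.3
position: [494.9, -6.1, 31.9]
orientation: [-3.132, 0.049, 0.034]
ft_force: [-7.1, 0.6, 10.7]
finger_gap: 0.5
t 16.3 loc [-68.2 -68.4  31.9] F [-7.2  0.4] 10.7 gap 0.5
slide [-0.0018  0.0006 -0.0001] roll -0.003 dist 2.0
```

```bash
python3 -c "
from h import *
rel((-70,-69,32))
cv2.imwrite('pics/s15.png',cv2.resize(get_image('side')[250:340,240:380],None,fx=5.7,fy=5.7)[:,:,::-1])"
```

```text
t 16.3 loc [-68.2 -68.4  31.9] F [-7.2  0.4] 10.7 gap 0.5
slide [-0.0018  0.0006 -0.0001] roll -0.003 dist 2.0
```

View pics/s15.png

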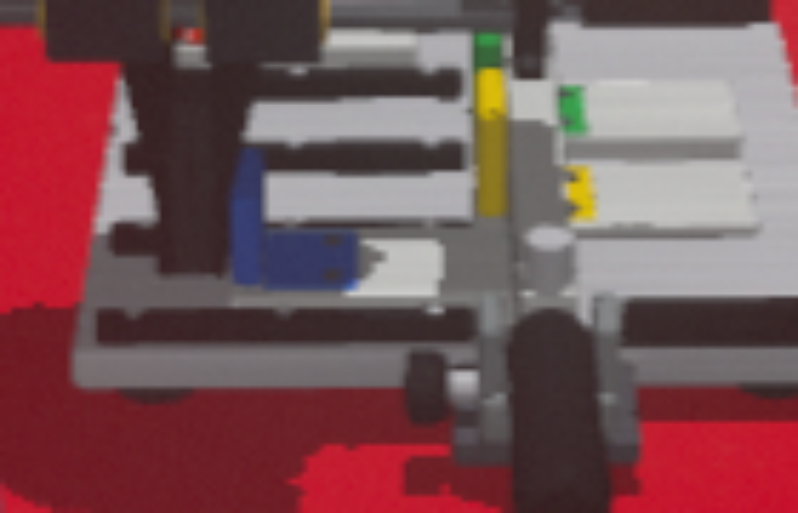

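The force peaked at 10.5 N, then fell to 7 N while the TCP crept 1.5 mm. I can't tell from this view whether the leaf bound, wedged or yawed, so I'll back off and look.

```bash
python3 -m pendant '[{"hand":1,"slide":[-0.01,0,0],"roll":0},{"hand":1,"slide":[-0.025,0,-0.02],"roll":0},{"hand":1,"slide":[-0.03,0,-0.07],"roll":0},{"hand":1,"slide":[-0.03,0,-0.12],"roll":0},{"hand":1,"slide":[-0.03,0.05,-0.14],"roll":0},{"hand":1,"slide":[-0.03,0.1,-0.14],"roll":0},{"hand":1,"slide":[-0.03,0.15,-0.14],"roll":0},{"hand":1,"slide":[-0.03,0.2,-0.14],"roll":0},{"hand":1,"slide":[-0.03,0.22,-0.14],"roll":0}]';python3 -c "
from h import *
rel((-70,-69,32))
a=get_image('side');b=get_image('top')
cv2.imwrite('pics/s16f.png',a[:,:,::-1]);cv2.imwrite('pics/t16f.png',b[:,:,::-1])
cv2.imwrite('pics/s16.png',cv2.resize(a[250:340,240:380],None,fx=5.7,fy=5.7,interpolation=2)[:,:,::-1])
cv2.imwrite('pics/t16.png',cv2.resize(b[190:300,260:400],None,fx=5,fy=5,interpolation=2)[:,:,::-1])"
```

```text
t: 17.25
position: [460.7, -231.5, 171.1]
orientation: [-3.135, 0.057, 0.03]
ft_force: [-0.4, -1.2, -0.5]
finger_gap: 0.7
t 17.25 loc [ -96.1 -294.7  171.1] F [-0.4 -1.2] -0.5 gap 0.7
slide [ 0.0269 -0.2251  0.1399] roll -0.008 dist 266.0
```

View pics/s16.png

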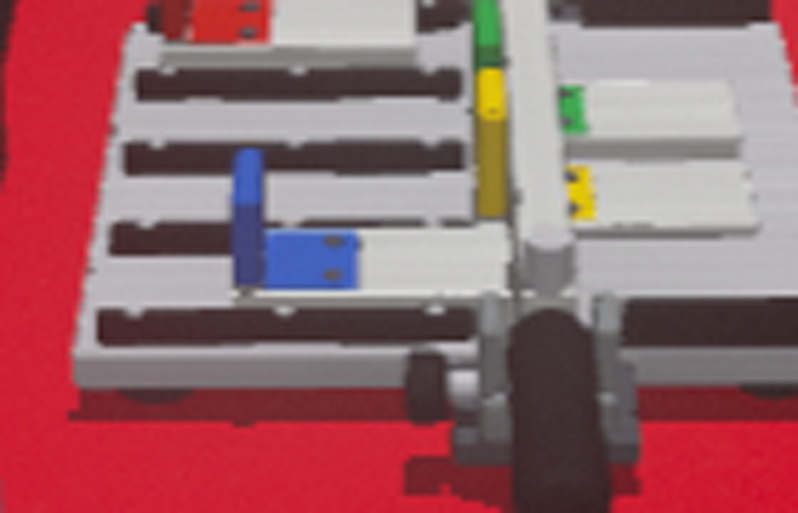

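View pics/t16.png

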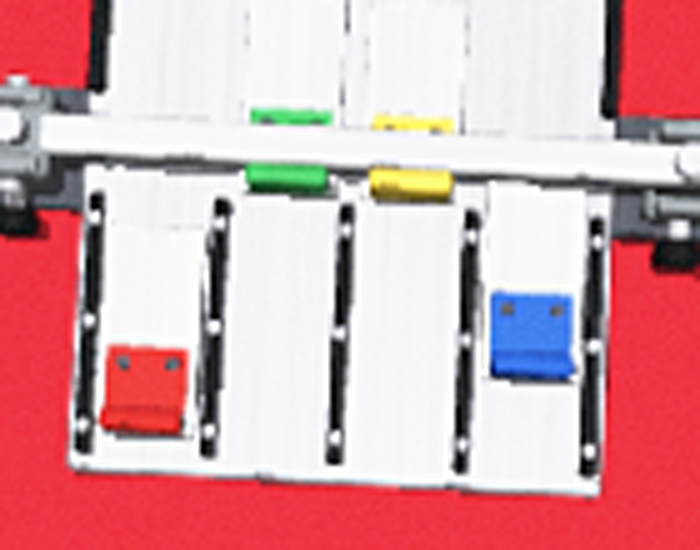

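```bash
python3 - <<'E'
from h import *
def s(uv,z):
    P=atz('side',np.array([240,250])+np.array(uv)/5.7,z); return (Rm.T@(P[:2]-T)).round(1)
print('tab back', s((235,158),56), s((478,78),56), s((474,20),56))
print('nose top', s((508,228),30), s((508,290),30))
a=cv2.imread('pics/s4.png'); a=cv2.resize(a,(160,135),interpolation=cv2.INTER_AREA)
b=cv2.imread('pics/s16f.png')[205:340,240:400]
for n,(y0,y1,x0,x1) in dict(bar=(70,130,88,114),grip=(96,134,86,112),bed=(5,60,100,140)).items():
    A=a[y0:y1,x0:x1].astype(np.float32).mean(2);B=b[y0:y1,x0:x1].astype(np.float32).mean(2)
    print(n,cv2.phaseCorrelate(A,B,cv2.createHanningWindow(A.shape[::-1],cv2.CV_32F)))
E
```

```text
tab back [-56.4 -62.9] [  7.4 -17.6] [ 7.3 19. ]
nose top [ 14.4 -54.1] [ 13.2 -86.5]
bar ((0.5947106974760441, -0.005704268383048827), 0.9986943533391128)
grip ((0.4022877146319921, -0.08478079929781757), 0.9517589820755853)
bed ((0.0007849228757343951, 0.06415599059971555), 0.9889450518290201)
```

The view shows blue's nose at the bar's face (508,260) with nothing protruding beyond it. Red is untouched, and green and yellow are home. The bar is still down, with vertical shift under 0.1 px. Blue's tab is about 64 mm short of home, where nose contact would put it at 67. One more controlled press will settle whether it binds or is just stiff.

```bash
python3 -m pendant '[{"hand":1,"slide":[0,-0.05,0],"roll":0},{"hand":1,"slide":[0,-0.1,0],"roll":0},{"hand":1,"slide":[0,-0.15,0],"roll":0},{"hand":1,"slide":[0,-0.2,0],"roll":0},{"hand":1,"slide":[0,-0.225,0],"roll":0},{"hand":1,"slide":[0,-0.225,0.05],"roll":0},{"hand":1,"slide":[0,-0.225,0.1],"roll":0},{"hand":1,"slide":[0,-0.225,0.125],"roll":0},{"hand":1,"slide":[0,-0.225,0.125],"roll":0}]';python3 -c "
from h import *
rel((-74,-69,32))"
```

```text
t: 18.25
position: [463.8, -4.2, 44.3]
orientation: [-3.136, 0.057, 0.042]
ft_force: [-0.6, -0.0, 0.5]
finger_gap: 0.4
t 18.25 loc [-99.4 -67.4  44.3] F [-0.6 -0. ] 0.5 gap 0.4
slide [0.0258 0.0014 0.0116] roll -0.008 dist 28.0
```

```bash
python3 -m pendant '[{"hand":1,"slide":[0.004,0.001,0.012],"roll":0},{"hand":1,"slide":[0.012,0.001,0.012],"roll":0},{"hand":1,"slide":[0.02,0.001,0.012],"roll":0},{"hand":1,"slide":[0.025,0.001,0.012],"roll":0}]';python3 -c "
from h import *
rel((-70,-69,32))";python3 -m pendant '[{"hand":1,"slide":[0.003,0,0],"roll":0},{"hand":1,"slide":[0.003,0,0],"roll":0}]';python3 -c "
from h import *
rel((-70,-69,32))"
```

```text
t: 18.65
position: [490.8, -5.8, 33.1]
orientation: [-3.136, 0.057, 0.036]
ft_force: [0.0, -0.2, -0.6]
finger_gap: 0.3
t 18.65 loc [-72.4 -68.2  33.1] F [ 0.  -0.2] -0.6 gap 0.3
slide [0.0024 0.0008 0.001 ] roll -0.008 dist 3.0
t: 18.85
position: [495.0, -5.8, 33.8]
orientation: [-3.135, 0.056, 0.033]
ft_force: [0.1, -0.1, -0.4]
finger_gap: 0.5
t 18.85 loc [-68.2 -68.1  33.8] F [ 0.1 -0.1] -0.4 gap 0.5
slide [-0.0018  0.0009  0.0018] roll -0.008 dist 3.0
```

```bash
python3 -m pendant '[{"hand":1,"slide":[0.001,0,0.001],"roll":0},{"hand":1,"slide":[0.002,0,0.002],"roll":0}]';python3 -m pendant '[{"hand":1,"slide":[0.002,0,0],"roll":0},{"hand":1,"slide":[0.002,0,0],"roll":0}]';python3 -m pendant '[{"hand":1,"slide":[0.002,0,0],"roll":0},{"hand":1,"slide":[0.002,0,0],"roll":0}]';python3 -c "
from h import *
rel((-70,-69,32))"
```

```text
t: 19.05
position: [495.4, -5.8, 31.8]
orientation: [-3.135, 0.056, 0.038]
ft_force: [-5.2, 0.6, 6.6]
finger_gap: 0.5
t: 19.25
position: [495.2, -5.7, 31.6]
orientation: [-3.134, 0.057, 0.045]
ft_force: [-5.0, 0.7, 5.2]
finger_gap: 0.1
t: 19.45
position: [495.1, -5.7, 31.4]
orientation: [-3.133, 0.057, 0.052]
ft_force: [-5.3, 0.8, 6.7]
finger_gap: 0.6
t 19.45 loc [-68.1 -68.   31.4] F [-5.3  0.7] 6.7 gap 0.6
slide [-0.0019  0.001  -0.0006] roll -0.008 dist 2.0
```

```bash
python3 -m pendant '[{"hand":1,"slide":[0.003,0,0],"roll":0},{"hand":1,"slide":[0.005,0,0],"roll":0},{"hand":1,"slide":[0.006,0,0],"roll":0},{"hand":1,"slide":[0.006,0,0],"roll":0}]';python3 -c "
from h import *
rel((-70,-69,32))"
```

```text
t: 19.85
position: [495.0, -5.7, 31.2]
orientation: [-3.129, 0.058, 0.072]
ft_force: [-13.7, 0.2, 18.4]
finger_gap: 0.6
t 19.85 loc [-68.2 -68.   31.2] F [-13.7  -0.2] 18.4 gap 0.6
slide [-0.0018  0.001  -0.0007] roll -0.008 dist 2.0
```

At 14 N there's no advance at all, so leaf_10 binds. Retreating clear and doing the final check.

```bash
python3 -m pendant '[{"hand":1,"slide":[-0.008,0,-0.001],"roll":0},{"hand":1,"slide":[-0.025,0,-0.01],"roll":0},{"hand":1,"slide":[-0.03,0,-0.05],"roll":0},{"hand":1,"slide":[-0.03,0,-0.1],"roll":0},{"hand":1,"slide":[-0.03,0.05,-0.14],"roll":0},{"hand":1,"slide":[-0.03,0.1,-0.14],"roll":0},{"hand":1,"slide":[-0.03,0.15,-0.14],"roll":0},{"hand":1,"slide":[-0.03,0.2,-0.14],"roll":0},{"hand":1,"slide":[-0.03,0.22,-0.14],"roll":0},{"hand":1,"slide":[-0.03,0.22,-0.14],"roll":0}]';python3 -c "
from h import *
rel((-70,-69,32))
a=get_image('side');b=get_image('top')
cv2.imwrite('pics/s17.png',cv2.resize(a[205:340,240:400],None,fx=4.4,fy=4.4,interpolation=2)[:,:,::-1])
cv2.imwrite('pics/t17.png',cv2.resize(b[190:300,260:400],None,fx=5,fy=5,interpolation=2)[:,:,::-1])
A=cv2.imread('pics/s16f.png')
print(np.abs(A[205:340,240:400].astype(int)-a[205:340,240:400,::-1]).max(2).mean())"
```

```text
t: 20.85
position: [462.1, -231.6, 170.7]
orientation: [-3.133, 0.071, 0.07]
ft_force: [-0.3, -0.5, -0.7]
finger_gap: 0.4
t 20.85 loc [ -94.7 -294.8  170.7] F [-0.3 -0.5] -0.7 gap 0.4
slide [ 0.027  -0.2253  0.139 ] roll -0.017 dist 266.0
6.100555555555555
```

View pics/s17.png

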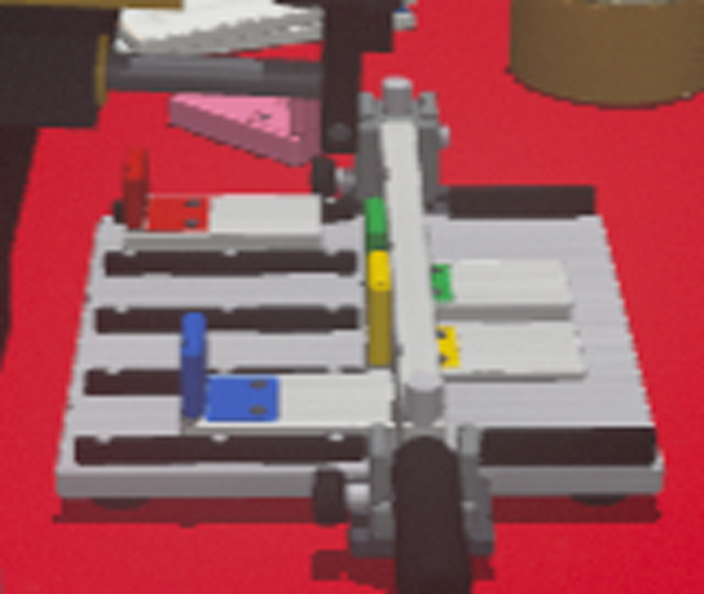

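View pics/t17.png

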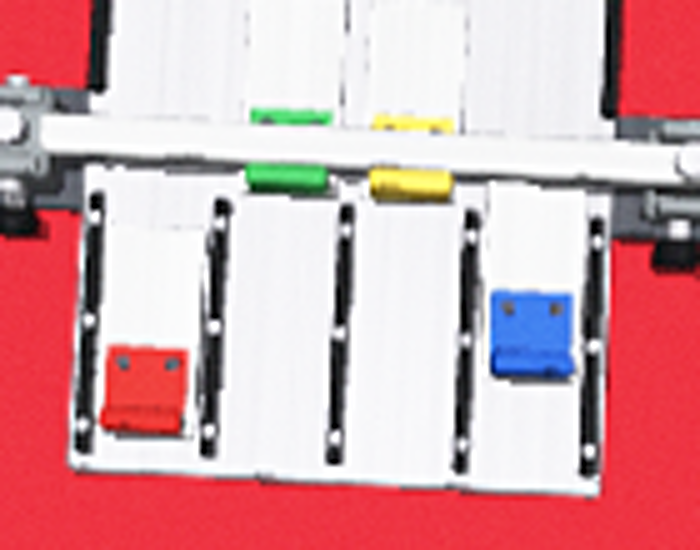

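Yellow and green tabs are flush at the bar ((378,305) and (375,225) in the side crop). Blue's nose is at the bar at (395,400), unchanged from before. Red is where it started, the bar is down, and the arm is clear.

```bash
python3 -c "
from bench import *
print(sign_off())"
```

```text
the job is handed in; nothing more can be done
None
```

The job is handed in: leaf_10 is the first leaf that binds, so the gap is between 7 and 10 mm.

- **Bar:** I pressed it down until it stopped hard in the fork. At the last check it still looked fully down, with a vertical image shift under 0.1 px.
- **Leaves that went under:** leaf_4 and then leaf_7 slid through at about 2 N. Both stalled with their tabs on the bar, at TCP local x -3.7 and -3.9.
- **Leaf that bound:** leaf_10 stopped where its nose should meet the bar. A final press of 14 N along the lane (about 23 N in total) did not move it.
- **Left alone:** leaf_13 and the pink look-alikes were not touched, and the arm stands clear. The job took 21 s of the 67 s allowed.

**Where the checks disagreed:**
- During its first press leaf_10 crept about 2 mm while the force dropped from 10.5 to 7 N. I put this down to the tool tilting and pushing high on the tab.
- Measured from the picture, its tab is about 64 mm short of home; exact nose contact would be 67 mm.
- The bar also moved about 0.5 px sideways, away from the robot.

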